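Put the badge-press dies away on their pads

TASK

The badge press is being cleared down: stand each of the four steel dies on the wooden storage pad whose black inlay has that die's shape and size, centred within the inlay and turned to line up with it, shank up. Set them down rather than dropping them, leave all four standing, and do not shift the red tin or the green bowl.

Things in the scene. Friction and masses are not known exactly. Their poses are not given: they have to be found in the camera images.
- die_large_round: Loose large round badge-press die, grey steel, about 400 g: a disc 70 mm in diameter with a round shank 22 mm in diameter. Body 20 mm high; the black shank on its centre rises to 50 mm above the underside: grip it there. Origin: centre of the underside, z up the shank. Starts upright on the table, any yaw.
- die_small_round: Loose small round badge-press die, grey steel, about 250 g: a disc 40 mm in diameter with a round shank 22 mm in diameter. Body 20 mm high; the black shank on its centre rises to 50 mm above the underside: grip it there. Origin: centre of the underside, z up the shank. Starts upright on the table, any yaw.
- die_square: Loose square badge-press die, grey steel, about 380 g: a square block 54 x 54 mm (sides along its x and y) with a square shank 22 x 22 mm, flats parallel to the block's sides. Body 20 mm high; the black shank on its centre rises to 50 mm above the underside: grip it there. Origin: centre of the underside, z up the shank. Starts upright on the table, any yaw.
- die_oblong: Loose oblong badge-press die, grey steel, about 380 g: a straight-sided oblong with half-round ends, 74 mm long (along its x) and 36 mm wide (y), with a square shank 22 x 22 mm, flats parallel to x and y. Body 20 mm high; the black shank on its centre rises to 50 mm above the underside: grip it there. Origin: centre of the underside, z up the shank. Starts upright on the table, any yaw.
- pad_large_round: Fixed storage pad for the large round die: plywood tile 96 x 96 mm, 8 mm high, flat top, with a flush black inlay at its centre: a circle 80 mm in diameter (5 mm larger than the die all round). No rim. Origin: centre of the underside, so the die stands 8 mm above it.
- pad_small_round: Fixed storage pad for the small round die: plywood tile 96 x 96 mm, 8 mm high, flat top, with a flush black inlay at its centre: a circle 50 mm in diameter (5 mm larger than the die all round). No rim. Origin: centre of the underside, so the die stands 8 mm above it.
- pad_square: Fixed storage pad for the square die: plywood tile 96 x 96 mm, 8 mm high, flat top, with a flush black inlay at its centre: a square 64 x 64 mm, sides along the pad's x and y (5 mm larger than the die all round). No rim. Origin: centre of the underside, so the die stands 8 mm above it.
- pad_oblong: Fixed storage pad for the oblong die: plywood tile 96 x 96 mm, 8 mm high, flat top, with a flush black inlay at its centre: an oblong with half-round ends, 84 mm long (along the pad's x) and 46 mm wide (y) (5 mm larger than the die all round). No rim. Origin: centre of the underside, so the die stands 8 mm above it.
- tin: Bystander: red heart-shaped closed tin, about 105 mm across, 44 mm high, loose. Origin: underside, near the middle.
- bowl: Bystander: green plastic bowl, 120 mm across, 50 mm high, loose. Origin: centre of the underside.
There are look-alikes about, which are no part of the job. Leave any orange or purple look-alike of the die_square alone.

How it is judged:
At the end, for the whole second after the job is handed in: Each die stands upright (within 0.1 rad) on the top of its own pad, released and at rest, its centre within 10 mm of the pad's centre; the oblong and the square lie within 15 degrees of their inlays (either way round for the oblong, any of the four ways for the square) (horizontal distance between die_large_round and pad_large_round below 0.01 m and z of die_large_round in the frame of pad_large_round between 0.005 and 0.012 m and angle between each of die_large_round, die_small_round, die_square, die_oblong's own z axis and vertical below 0.1 rad and linear speed of each of die_large_round, die_small_round, die_square, die_oblong below 0.02 m/s and angular speed of each of die_large_round, die_small_round, die_square, die_oblong below 0.2 rad/s and horizontal distance between die_small_round and pad_small_round below 0.01 m and z of die_small_round in the frame of pad_small_round between 0.005 and 0.012 m and horizontal distance between die_square and pad_square below 0.01 m and z of die_square in the frame of pad_square between 0.005 and 0.012 m and horizontal distance between die_oblong and pad_oblong below 0.01 m and z of die_oblong in the frame of pad_oblong between 0.005 and 0.012 m and angle between the x axis of die_oblong and the x axis of pad_oblong, either way round below 0.26 rad and (angle between the x axis of die_square and the x axis of pad_square, either way round below 0.26 rad or angle between the x axis of die_square and the y axis of pad_square, either way round below 0.26 rad)); the robot touches nothing.
It fails at once if a die is dropped or flung (moves faster than 0.6 m/s out of the fingers) ((contact force between die_large_round and the fingers below 0.1 N and linear speed of die_large_round above 0.6 m/s) or (contact force between die_small_round and the fingers below 0.1 N and linear speed of die_small_round above 0.6 m/s) or (contact force between die_square and the fingers below 0.1 N and linear speed of die_square above 0.6 m/s) or (contact force between die_oblong and the fingers below 0.1 N and linear speed of die_oblong above 0.6 m/s)).
It fails at once if the tin or the bowl is shifted by more than 20 mm (distance of any of tin, bowl from where it was at the start of the episode above 0.02 m).
It also fails if it takes over 96 s, if anything falls off the work surface, if the arm or the gripper's body presses on something with over 40 N, if the wrist force passes 120 N, or if a joint passes its speed limit or range.

ROBOT

A 6-joint arm with a two-finger parallel gripper is mounted at the origin on the work surface. World frame = base frame: x ahead of the robot, y to its left, z up, the work surface at z = 0. Lengths are in m, angles in rad, forces in N, time in s.
With the tool pointing down it reaches from about 0.375 to 0.975 m from the base axis. Payload 3.8 kg.
Tool frame: the origin (TCP) lies midway between the tips of the shut fingers; the grasp point (between the pads) lies 19 mm behind it; z points along the fingers, y is the direction in which the jaws open and shut (so a half turn about z gives the same grasp; the last joint's range is limited). The gripper opens to 85 mm and grips with 20 to 120 N. Pads are 22 mm wide; open, the fingers measure 114 mm over their backs; the gripper's body (76 mm by 85 mm) begins 54 mm behind the grasp point. The pads swing forward as they close: fully open they stand 13 mm farther back than shut.
Start: joints at [-1.229, 0.264, 1.604, -0, 1.274, -0.037], TCP at [0.25, -0.627, 0.231] pointing down, gripper open.
Joint ranges: [-2.63, 2.63], [-0.94, 2.18], [0.31, 2.57], [-1.31, 4.45], [0, 2.66], [-2.55, 2.55]. Speed limits (rad/s): [2.57, 2.57, 3.14, 3.14, 3.14, 3.14].

INTERFACE

Orientations are given as a rotation vector (axis times angle).
In Python, from workcell import bot gives the robot as it stands. The module is installed in compiled form; this text tells all that it offers.
- The arm moves only by the tool play_rows, never from a script. Its argument "series" is a list of rows, each an object with "translation": the shift along the tool's x, y, z in m, a list of three; "spin": the turn about the tool's z in units of 5 degrees (1.0 is 5 degrees). In form: [{"translation": [dx, dy, dz], "spin": spin}, ...]. A call has 1 to 5 rows; each row shifts and turns the commanded pose from where the row before left it, along the tool's axes as they then stand; what a row does not reach is not made up. A row lasts 1/10 s, in which the tool goes at most 50 mm and 8.59 degrees, less where a joint would pass 70% of its speed; a pose out of reach is approached as far as the arm can. A call is refused whole if a number of a shift passes 0.05 or a number of a turn 1, either way. A call with a gripper value outside its range is refused whole. "jaw" is the gripper's target within -1 to 1 (fully open at 1, half-way at 0, shut at -1), set as the call begins (left out, the last holds). The fingers move at their own pace and stop on an object; "force" is the grip in N (left out, the last holds). Time passes only in rows, so rows that do not move let the fingers close. It gives the time, the measured TCP pose, the force and the opening at its end, in the units of the state.
- bot.read_state(): the state, without advancing time (a new reading comes with each control period).
- bot.read_camera(name): name is "side" or "top"; returns the picture (480x640x3 uint8, blue, green, red); there is no depth.
- bot.get_calibration(name): a dict with "fov_y" (degrees; the focal length in pixels is half the picture's height over the tangent of half this angle, whatever the lens; pixels are square), "cx", "cy" (the principal point, pixels), "k1" (the pictures are not rectified: a ray, as slopes to the right and down, at radius r is drawn at 1 + k1 r^2 times it, then the intrinsics apply), "R" (3x3) and "t" (3): a world point X has camera coordinates R X + t. Camera axes: x right, y down, z forward; pixel columns grow to the right and rows downward; lengths in m; the calibration is good to about 2 mm. A picture is of the moment at which its call begins. get_calibration takes no time and is no camera call.
- bot.finish_job(): hands the job in, once; it reports no verdict.
The state is a dict: "time": time; "q": joint angles; "joint_vel": joint speeds; "joint_torque": joint torques, N m; "tool_pos": TCP position; "tcp_rot": TCP orientation; "wrist_force": force on the tool from outside, world axes, zero at the start; "torque": the same for the moment, N m; "width": opening from 0.0 (shut) to 1.0 (fully open).
Only numpy, scipy, OpenCV 4.12 (cv2) and the standard library are available. Lean on these libraries where they do the work, as an engineer would, in place of code of your own. Each camera call takes 0.05 s, during which the arm holds its last target. There are 200 camera calls.

## Working session

There is one attempt and no reset: what is moved stays moved. The work goes in short steps, Python scripts to look and compute and a tool call to move; the robot and the scene stay as the last step left them, time stands still between calls to the robot, and variables do not carry over. Pictures are saved under pics/ and viewed, about 12 in all and at most 16, crops included, and the job is handed in when it is done.

Besides the shell and the picture viewer there is one more tool, called after "Call:" as name(argument=value, ...), one argument or row to a line, values as JSON. play_rows: Moves the arm, as the interface text tells. Its arguments: {"type":"object","properties":{"series":{"type":"array","items":{"type":"object","properties":{"translation":{"type":"array","items":{"type":"number"}},"spin":{"type":"number"}}}},"jaw":{"type":"number"},"force":{"type":"number"}},"required":["series"]}

```bash
mkdir -p pics
python3 - <<'E'
from workcell import bot
import cv2
for n in("top","side"):
    cv2.imwrite(f"pics/{n}0.png",bot.read_camera(n)); print(n,bot.get_calibration(n))
s=bot.read_state();print(s)
E
```

```text
top {'fov_y': 45.10160881367963, 'cx': 321.5340218083692, 'cy': 234.72441013501316, 'k1': -0.00010291053390264982, 'R': array([[ 0.01524616, -0.99981625,  0.01162012],
       [-0.98693327, -0.01691206, -0.16023951],
       [ 0.16040658, -0.00902525, -0.98700976]]), 't': array([-0.01751467,  0.43172188,  1.59914129])}
side {'fov_y': 53.90196764145814, 'cx': 312.3279007663321, 'cy': 237.07752548352357, 'k1': -0.021877939007447285, 'R': array([[ 0.75533419, -0.65532144,  0.00490597],
       [-0.43119373, -0.50261048, -0.74930279],
       [ 0.49349998,  0.56385859, -0.66220937]]), 't': array([-0.31295287,  0.22593614,  0.87279711])}
{'time': 0.1, 'q': array([-1.22888807e+00,  2.64707745e-01,  1.60522476e+00,  8.90716638e-06,
        1.27366788e+00, -3.69175563e-02]), 'joint_vel': array([-0.00126902, -0.00052507, -0.0030302 ,  0.00069186,  0.00082965,
        0.00037661]), 'joint_torque': array([ 1.06956653e-03, -5.16707540e+01, -3.68590200e+01, -6.50418770e-05,
        6.29025250e-03,  6.86671626e-06]), 'tool_pos': array([ 0.24940983, -0.62654118,  0.23007318]), 'tcp_rot': array([-3.08345562e+00, -5.91128480e-01,  4.65555301e-04]), 'wrist_force': array([ 0.29380756,  0.00681261, -0.29145909]), 'torque': array([ 0.01778519,  0.04179405, -0.02150989]), 'width': 1.0008815379267941}
```

View pics/top0.png

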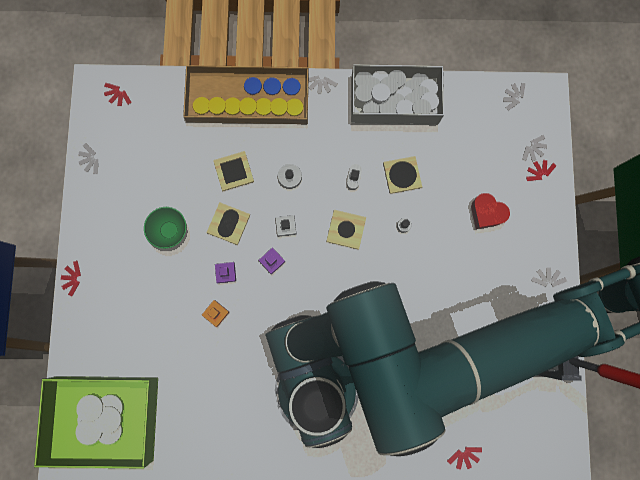

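View pics/side0.png

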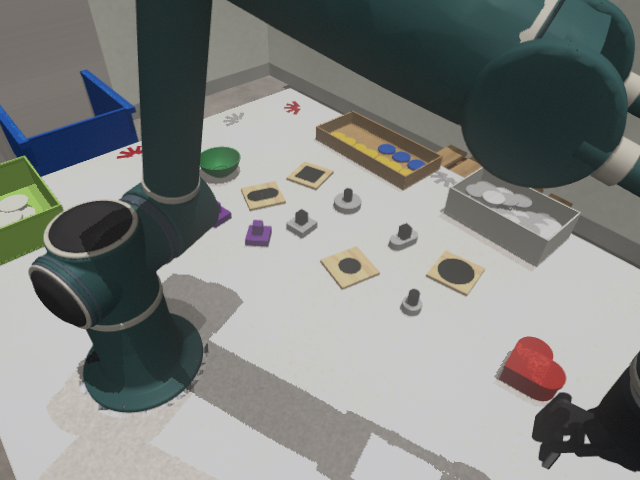

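The top view shows four pads (black square ~(234,171), oblong ~(229,221), large round ~(403,174), small round ~(346,230)). It also shows four grey dies: large round (289,176), oblong (353,178), square (286,225) and small round (404,225). The purple and orange squares are look-alikes. Next is one enlarged crop plus dark-blob measurement.

```bash
cat > h.py <<'E'
import numpy as np, cv2
from workcell import bot
def cal(n):
    c=bot.get_calibration(n); f=240/np.tan(np.radians(c['fov_y']/2))
    return c,f
def unproj(n,uv,z):
    c,f=cal(n); d=np.array([(uv[0]-c['cx'])/f,(uv[1]-c['cy'])/f]); s=d.copy()
    for _ in range(10): s=d/(1+c['k1']*(s@s))
    R,t=c['R'],np.array(c['t']); C=-R.T@t; r=R.T@np.array([*s,1])
    return C+r*(z-C[2])/r[2]
def proj(n,X):
    c,f=cal(n); p=c['R']@np.array(X)+c['t']; s=p[:2]/p[2]
    return s*(1+c['k1']*(s@s))*f+[c['cx'],c['cy']]
E
python3 - <<'E'
from h import *
im=cv2.imread("pics/top0.png")
x0,y0=200,145; k=8
cv2.imwrite("pics/crop.png",cv2.resize(im[145:255,200:430],None,fx=3.4,fy=3.4,interpolation=cv2.INTER_CUBIC))
g=im.max(2); roi=np.zeros_like(g); roi[145:255,200:430]=(g[145:255,200:430]<75)*255
n,l,st,ce=cv2.connectedComponentsWithStats(roi)
for i in range(1,n):
    if st[i,4]<15: continue
    ys,xs=np.where(l==i)
    for z in (0.008,0.05):
        P=np.array([unproj("top",(x,y),z)[:2] for x,y in zip(xs,ys)])
        (c,wh,a)=cv2.minAreaRect((P*1000).astype(np.float32))
        w,v=np.linalg.eigh(np.cov(P.T)); e=v[:,1]
        print(st[i,4],ce[i].round(1),z,"mean",P.mean(0).round(4),"rect",np.round(c,1),np.round(wh,1),round(a,1),"pca",round(np.degrees(np.arctan2(e[1],e[0])),1),(w**.5*1000).round(1))
E
```

```text
451 [233.1 170.5] 0.008 mean [0.622  0.2505] rect [621.9 250.8] [62.3 64.2] 18.5 pca 106.4 [18.  18.4]
451 [233.1 170.5] 0.05 mean [0.6104 0.2442] rect [610.3 244.4] [60.7 62.6] 18.5 pca 106.4 [17.5 18. ]
551 [402.5 174.4] 0.008 mean [ 0.6195 -0.2451] rect [ 619.8 -245.5] [77.1 76. ] 63.8 pca 98.5 [19.6 19.9]
551 [402.5 174.4] 0.05 mean [ 0.608  -0.2387] rect [ 608.3 -239.1] [75.1 74.1] 63.8 pca 98.5 [19.1 19.4]
61 [288.8 174.1] 0.008 mean [0.6142 0.0877] rect [614.4  88.5] [24.2 20.4] 1.3 pca -177.0 [5.9 7.4]
61 [288.8 174.1] 0.05 mean [0.6028 0.0856] rect [603.   86.3] [23.5 19.9] 1.3 pca -177.0 [5.7 7.2]
75 [354.2 175.1] 0.008 mean [ 0.6147 -0.1037] rect [ 614.4 -103.7] [21.3 30. ] 76.7 pca 168.8 [6.3 8.8]
75 [354.2 175.1] 0.05 mean [ 0.6033 -0.1009] rect [ 603.1 -100.9] [20.7 29.2] 76.7 pca 168.8 [6.1 8.5]
17 [287.5 186.9] 0.008 mean [0.5756 0.0904] rect [576.   89.3] [40.9  8. ] 86.5 pca 84.7 [ 2.7 13. ]
17 [287.5 186.9] 0.05 mean [0.5652 0.0882] rect [565.6  87.2] [39.8  7.8] 86.5 pca 84.7 [ 2.7 12.7]
387 [227.9 223.1] 0.008 mean [0.4658 0.2593] rect [465.2 259.7] [44.3 80.6] 69.2 pca 159.0 [12.2 21.5]Traceback (most recent call last):
  File "<stdin>", line 11, in <module>
  File "h.py", line 7, in unproj
    c,f=cal(n); d=np.array([(uv[0]-c['cx'])/f,(uv[1]-c['cy'])/f]); s=d.copy()
        ~~~^^^
  File "h.py", line 4, in cal
    c=bot.get_calibration(n); f=240/np.tan(np.radians(c['fov_y']/2))
ValueError: time passes only in moves, steps and waits
```

View pics/crop.png

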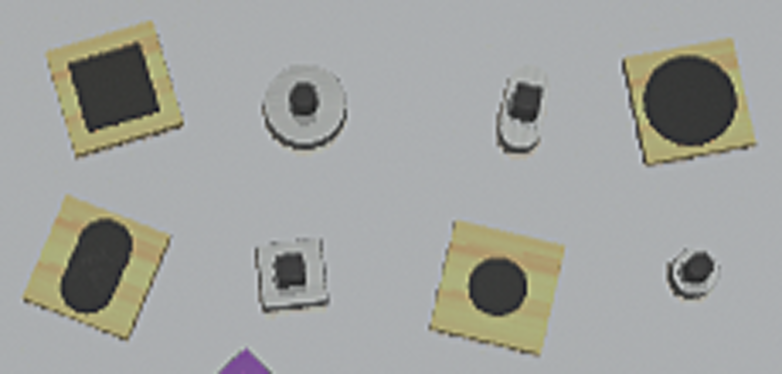

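```bash
python3 - <<'E'
import pickle; from workcell import bot
pickle.dump({n:{k:v for k,v in bot.get_calibration(n).items()} for n in("top","side")},open("cal.pkl","wb"))
E
sed -i "s/^from workcell.*/import pickle; CAL=pickle.load(open('cal.pkl','rb'))/; s/bot.get_calibration(n)/CAL[n]/" h.py
cat > fit.py <<'E'
from h import *
from scipy.optimize import minimize
S=4
def shape(kind,a,b):
    if kind=='r': t=np.linspace(0,2*np.pi,40); return np.c_[a/2*np.cos(t),a/2*np.sin(t)]
    if kind=='s': return np.array([[1,1],[-1,1],[-1,-1],[1,-1]])*a/2
    t=np.linspace(-np.pi/2,np.pi/2,20); h=np.c_[(a-b)/2+b/2*np.cos(t),b/2*np.sin(t)]; return np.r_[h,-h]
def cost(p,sh,z0,z1,masks):
    c,s=np.cos(p[2]),np.sin(p[2]); Q=sh@np.array([[c,s],[-s,c]])+p[:2]; tot=0
    for n,(m,x0,y0) in masks.items():
        P=np.array([proj(n,[*q,z]) for q in Q for z in {z0,z1}])
        H=cv2.convexHull((((P-[x0,y0]+.5)*S-.5)*16).astype(np.int32).reshape(-1,1,2))
        r=np.zeros((m.shape[0]*S,m.shape[1]*S),np.uint8); cv2.fillConvexPoly(r,H,255,shift=4)
        r=cv2.resize(r,m.shape[::-1],interpolation=cv2.INTER_AREA)/255.
        tot+=np.abs(r-m).sum()/m.sum()
    return tot
def fit(ims,guess,sh,z0,z1,views,thr=75,pad=8,yaw0=0):
    masks={}
    for n in views:
        u=proj(n,[*guess,(z0+z1)/2]); R=max(np.abs(proj(n,[guess[0]+dx,guess[1]+dy,z1])-u).max() for dx in(-.05,.05) for dy in(-.05,.05)); 
        R=int(R*np.abs(sh).max()/.045)+pad
        x0,y0=(u-R).astype(int); g=ims[n].max(2)[y0:y0+2*R,x0:x0+2*R]
        k,l,st,ce=cv2.connectedComponentsWithStats((g<thr).astype(np.uint8))
        sc=[st[i,4]/(20+np.sum((ce[i]-R)**2)) for i in range(1,k)]; i=1+int(np.argmax(sc)); masks[n]=((l==i).astype(float),x0,y0)
    best=None
    for y in (yaw0-.25,yaw0,yaw0+.25):
        r=minimize(cost,[*guess,y],(sh,z0,z1,masks),method='Nelder-Mead',options=dict(initial_simplex=[[*guess,y],[guess[0]+.01,guess[1],y],[guess[0],guess[1]+.01,y],[*guess,y+.15]]))
        if best is None or r.fun<best.fun: best=r
    return best
E
python3 - <<'E'
from fit import *
ims={n:cv2.imread(f"pics/{n}0.png") for n in("top","side")}
d=np.radians
L=[("pad_sq",(233.1,170.5),.008,'s',.064,0,d(18)),("pad_LR",(402.5,174.4),.008,'r',.08,0,0),("pad_ob",(227.9,223.1),.008,'o',.084,.046,d(-21)),("pad_SR",(346,230),.008,'r',.05,0,0),
("LR",(288.8,174),.05,'r',.022,0,0),("ob",(354,175),.05,'s',.022,0,d(-10)),("sq",(286,224),.05,'s',.022,0,d(7)),("SR",(405,224),.05,'r',.022,0,0)]
for nm,uv,z,k,a,b,y in L:
    g=unproj("top",uv,z)[:2]; z0=.008 if z<.02 else .022
    for v in(["top"],["side"],["top","side"]):
        r=fit(ims,g,shape(k,a,b),z0,z,v,yaw0=y); print(nm,v,r.x[:2].round(4),round(np.degrees(r.x[2]),1),round(r.fun,2))
E
```

```text
pad_sq ['top'] [0.6219 0.2506] 18.1 0.07Traceback (most recent call last):
  File "<stdin>", line 9, in <module>
  File "fit.py", line 24, in fit
    sc=[st[i,4]/(20+np.sum((ce[i]-R)**2)) for i in range(1,k)]; i=1+int(np.argmax(sc)); masks[n]=((l==i).astype(float),x0,y0)
                                                                        ~~~~~~~~~^^^^
    return _wrapfunc(a, 'argmax', axis=axis, out=out, **kwds)
    return _wrapit(obj, method, *args, **kwds)
    result = getattr(arr, method)(*args, **kwds)
ValueError: attempt to get argmax of an empty sequence
```

Run:
```python
from fit import *
import fit as F
ims={n:cv2.imread(f"pics/{n}0.png") for n in("top","side")}
print(proj("side",[.6219,.2506,.008]),[ims["side"][v,u] for v,u in((174,310),(193,263),(271,456))],ims["top"][170,233])
d=np.radians
L=[("pad_sq",(233.1,170.5),.008,'s',.064,0,d(18)),("pad_LR",(402.5,174.4),.008,'r',.08,0,0),("pad_ob",(227.9,223.1),.008,'o',.084,.046,d(-21)),("pad_SR",(346,230),.008,'r',.05,0,0),
("LR",(288.8,174),.05,'r',.022,0,0),("ob",(354,175),.05,'s',.022,0,d(-10)),("sq",(286,224),.05,'s',.022,0,d(7)),("SR",(405,224),.05,'r',.022,0,0)]
for nm,uv,z,k,a,b,y in L:
    g=unproj("top",uv,z)[:2]; z0=.008 if z<.02 else .022
    for v in(["top"],["side"]):
      try:
        r=fit(ims,g,shape(k,a,b),z0,z,v,yaw0=y,thr=75 if v==["top"] else 85); print(nm,v,r.x[:2].round(4),round(np.degrees(r.x[2]),1),round(r.fun,2))
      except ValueError: print(nm,v,"none")
```

```text
[309.67594372 174.61560316] [array([77, 80, 81], dtype=uint8), array([73, 75, 76], dtype=uint8), array([75, 77, 78], dtype=uint8)] [53 56 55]
pad_sq ['top'] [0.6219 0.2506] 18.1 0.07
pad_sq ['side'] [0.6263 0.2559] 20.9 0.22
pad_LR ['top'] [ 0.6193 -0.2452] 9.6 0.05
pad_LR ['side'] [ 0.6223 -0.2422] 12.2 0.11
pad_ob ['top'] [0.4659 0.2593] -20.9 0.07
pad_ob ['side'] [0.4674 0.2637] -22.3 0.24
pad_SR ['top'] [ 0.4541 -0.0808] 6.7 0.1
pad_SR ['side'] [ 0.4567 -0.0764] -17.5 0.26
LR ['top'] [0.606  0.0866] -13.8 0.15
LR ['side'] [0.6089 0.0868] 19.1 0.31
ob ['top'] [ 0.6071 -0.1018] -13.2 0.13
ob ['side'] [ 0.6083 -0.1005] -39.9 0.19
sq ['top'] [0.4596 0.0934] 11.7 0.13
sq ['side'] [0.4613 0.0955] 38.5 0.17
SR ['top'] [ 0.4672 -0.2465] 17.8 0.19
SR ['side'] [ 0.4681 -0.2444] 17.9 0.28
```

Call:
play_rows(
  series=[
    {"translation":[0,0,0],"spin":0.868},
    {"translation":[0,0,0],"spin":0.868},
    {"translation":[0,0,0],"spin":0.868},
    {"translation":[0,0,0],"spin":0.868},
    {"translation":[0,0,0],"spin":0.868},
  ],
  jaw=1,
  force=70,
)

```text
time: 0.6
tool_pos: [0.2495, -0.6267, 0.2305]
tcp_rot: [-3.14, 0.005, 0.001]
wrist_force: [0.8, 1.0, 0.4]
width: 1.002
```

Call:
play_rows(
  series=[
    {"translation":[0.022,-0.038,0.01],"spin":0},
    {"translation":[0.022,-0.038,0.01],"spin":0},
    {"translation":[0.022,-0.038,0.01],"spin":0},
    {"translation":[0.022,-0.038,0.01],"spin":0},
    {"translation":[0.022,-0.038,0.01],"spin":0},
  ],
)

```text
time: 1.1
tool_pos: [0.3599, -0.4353, 0.1803]
tcp_rot: [-3.141, 0.001, 0.001]
wrist_force: [-0.4, -0.1, -0.3]
width: 1.001
```

Call:
play_rows(
  series=[
    {"translation":[0.022,-0.038,0.01],"spin":0},
    {"translation":[0.022,-0.038,0.01],"spin":0},
    {"translation":[0.022,-0.038,0.01],"spin":0},
    {"translation":[0.022,-0.038,0.01],"spin":0},
    {"translation":[0.022,-0.038,0.01],"spin":0},
  ],
)

```text
time: 1.6
tool_pos: [0.4699, -0.2453, 0.1306]
tcp_rot: [-3.141, 0.0, 0.0]
wrist_force: [0.1, -1.3, 0.7]
width: 1.003
```

Call:
play_rows(
  series=[
    {"translation":[0,0,0],"spin":0},
    {"translation":[0,0,0],"spin":0},
  ],
)

```text
time: 1.8
tool_pos: [0.4694, -0.246, 0.1305]
tcp_rot: [-3.141, -0.005, 0.002]
wrist_force: [0.1, -0.9, -0.4]
width: 1.002
```

Call:
play_rows(
  series=[
    {"translation":[-0.001,0,0.035],"spin":0},
    {"translation":[-0.001,0,0.035],"spin":0},
    {"translation":[0,0,0.02],"spin":0},
    {"translation":[0,0,0.0145],"spin":0},
    {"translation":[0,0,0],"spin":0},
  ],
)

```text
time: 2.3
tool_pos: [0.4656, -0.2473, 0.0249]
tcp_rot: [-3.14, 0.002, 0.005]
wrist_force: [-0.0, -0.3, 0.1]
width: 0.999
```

Run:
```python
from workcell import bot
import cv2
a=bot.read_camera("side")[220:360,330:500]
cv2.imwrite("pics/s1.png",cv2.resize(a,None,fx=4,fy=4,interpolation=cv2.INTER_CUBIC))
```

```text
(no output)
```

View pics/s1.png

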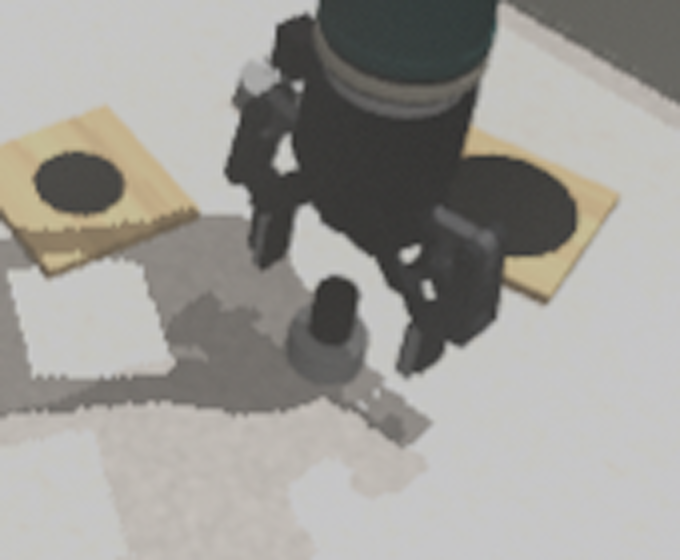

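The open fingers straddle the shank (crop: tips at (268,262) and (415,370), shank at (334,310)), centred. Closing now.

Call:
play_rows(
  series=[
    {"translation":[0,0,0],"spin":0},
    {"translation":[0,0,0],"spin":0},
    {"translation":[0,0,0],"spin":0},
    {"translation":[0,0,0],"spin":0},
    {"translation":[0,0,0],"spin":0},
  ],
  jaw=-1,
)

```text
time: 2.85
tool_pos: [0.4683, -0.2473, 0.0278]
tcp_rot: [3.141, 0.0, 0.002]
wrist_force: [-0.0, 1.1, 5.2]
width: 0.226
```

Call:
play_rows(
  series=[
    {"translation":[0,0,0],"spin":0},
    {"translation":[0,0,0],"spin":0},
    {"translation":[0,0,0],"spin":0},
    {"translation":[0,0,0],"spin":0},
    {"translation":[0,0,0],"spin":0},
  ],
)

```text
time: 3.35
tool_pos: [0.4683, -0.2473, 0.0277]
tcp_rot: [3.141, 0.0, 0.002]
wrist_force: [-1.7, 1.9, 6.5]
width: 0.228
```

Call:
play_rows(
  series=[
    {"translation":[0,0,-0.015],"spin":0},
    {"translation":[0,0,-0.025],"spin":0},
    {"translation":[0,0,-0.025],"spin":0},
    {"translation":[0,0,0],"spin":0},
  ],
)

```text
time: 3.75
tool_pos: [0.4702, -0.2487, 0.0957]
tcp_rot: [3.138, 0.0, 0.01]
wrist_force: [1.6, -1.1, -2.4]
width: 0.234
```

Call:
play_rows(
  series=[
    {"translation":[-0.003,-0.025,0],"spin":0},
    {"translation":[-0.003,-0.04,0],"spin":0},
    {"translation":[-0.003,-0.04,0],"spin":0},
    {"translation":[-0.002,-0.04,0],"spin":0},
    {"translation":[-0.002,-0.021,0],"spin":0},
  ],
)

```text
time: 4.25
tool_pos: [0.4526, -0.0784, 0.0902]
tcp_rot: [-3.14, -0.002, 0.004]
wrist_force: [0.4, -1.0, -3.2]
width: 0.232
```

Call:
play_rows(
  series=[
    {"translation":[0,0,0],"spin":0},
    {"translation":[0,0,0],"spin":0},
  ],
)

```text
time: 4.45
tool_pos: [0.4538, -0.0808, 0.0909]
tcp_rot: [3.141, 0.003, -0.002]
wrist_force: [-0.5, 0.0, -2.2]
width: 0.231
```

Run:
```python
from workcell import bot
import cv2
a=bot.read_camera("side")[180:330,270:440]
s=bot.read_state();print(s['tool_pos'],s['wrist_force'],s['width'])
cv2.imwrite("pics/s2.png",cv2.resize(a,None,fx=4,fy=4,interpolation=cv2.INTER_CUBIC))
```

```text
[ 0.45422418 -0.08136909  0.09116653] [ 0.32984763 -0.607231   -2.14771717] 0.23039283220686174
```

View pics/s2.png

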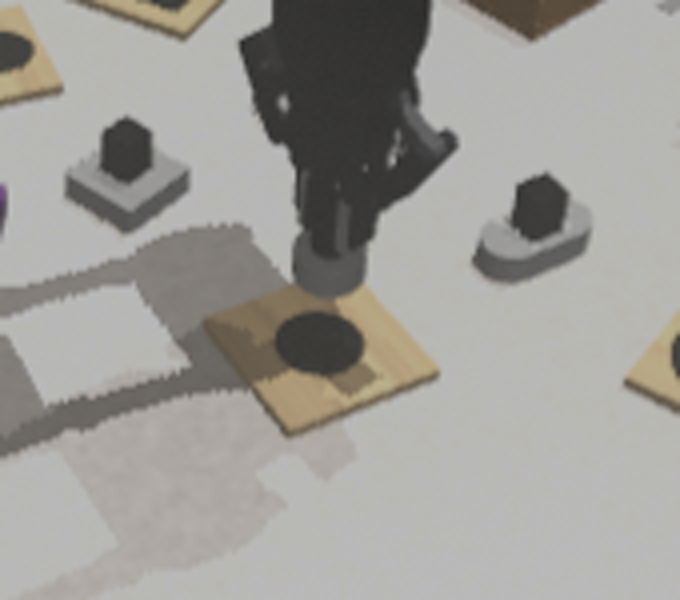

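Call:
play_rows(
  series=[
    {"translation":[0,0,0.02],"spin":0},
    {"translation":[0,0,0.02],"spin":0},
    {"translation":[0,0,0.01],"spin":0},
    {"translation":[0,0,0.003],"spin":0},
    {"translation":[0,0,0],"spin":0},
  ],
)

```text
time: 5.0
tool_pos: [0.4544, -0.0816, 0.0384]
tcp_rot: [-3.141, 0.001, 0.002]
wrist_force: [0.1, -0.3, -1.1]
width: 0.233
```

Call:
play_rows(
  series=[
    {"translation":[0,0,0.001],"spin":0},
    {"translation":[0,0,0.001],"spin":0},
    {"translation":[0,0,0],"spin":0},
  ],
)

```text
time: 5.3
tool_pos: [0.4551, -0.0813, 0.0374]
tcp_rot: [3.141, 0.0, 0.002]
wrist_force: [-0.6, -0.2, -3.3]
width: 0.23
```

Call:
play_rows(
  series=[
    {"translation":[0,0,0.001],"spin":0},
    {"translation":[0,0,0.001],"spin":0},
    {"translation":[0,0,0],"spin":0},
  ],
)

```text
time: 5.6
tool_pos: [0.4551, -0.0812, 0.0358]
tcp_rot: [3.141, 0.0, 0.001]
wrist_force: [-2.3, 1.0, 4.5]
width: 0.23
```

Call:
play_rows(
  series=[
    {"translation":[0,0,0.001],"spin":0},
    {"translation":[0,0,0],"spin":0},
  ],
)

```text
time: 5.8
tool_pos: [0.4551, -0.0812, 0.0357]
tcp_rot: [3.142, 0.0, 0.0]
wrist_force: [-6.1, 1.0, 12.9]
width: 0.234
```

Call:
play_rows(
  series=[
    {"translation":[0,0,-0.001],"spin":0},
    {"translation":[0,0,0],"spin":0},
    {"translation":[0,0,0],"spin":0},
    {"translation":[0,0,0],"spin":0},
    {"translation":[0,0,0],"spin":0},
  ],
  jaw=1,
)

```text
time: 6.3
tool_pos: [0.4545, -0.0811, 0.0346]
tcp_rot: [-3.142, -0.0, 0.0]
wrist_force: [0.1, -0.5, 0.5]
width: 0.997
```

Call:
play_rows(
  series=[
    {"translation":[0,0,-0.01],"spin":0},
    {"translation":[0,0,-0.03],"spin":0},
    {"translation":[0,0,-0.04],"spin":0},
    {"translation":[0,-0.02,0],"spin":0},
    {"translation":[0.001,-0.04,0],"spin":0},
  ],
)

```text
time: 6.8
tool_pos: [0.4578, -0.0223, 0.1178]
tcp_rot: [3.14, -0.006, 0.009]
wrist_force: [0.8, 0.4, -0.3]
width: 1.0
```

Call:
play_rows(
  series=[
    {"translation":[0.002,-0.04,0],"spin":0},
    {"translation":[0.002,-0.04,0],"spin":0},
    {"translation":[0,-0.035,0],"spin":0},
    {"translation":[0,0,0],"spin":-0.8},
    {"translation":[0,0,0],"spin":-0.8},
  ],
)

```text
time: 7.3
tool_pos: [0.4597, 0.0953, 0.1155]
tcp_rot: [-3.133, -0.228, -0.001]
wrist_force: [-0.1, -0.8, 0.9]
width: 0.996
```

Call:
play_rows(
  series=[
    {"translation":[0,0,0],"spin":0},
    {"translation":[0,0,0],"spin":0},
  ],
)

```text
time: 7.5
tool_pos: [0.4597, 0.0939, 0.1152]
tcp_rot: [-3.134, -0.217, -0.001]
wrist_force: [0.6, -0.8, 0.1]
width: 0.998
```

Run:
```python
from workcell import bot
import cv2
b=bot.read_camera("top"); a=bot.read_camera("side")
cv2.imwrite("pics/t3.png",b);cv2.imwrite("pics/side3.png",a)
s=bot.read_state();print(s['tool_pos'],s['tcp_rot'],s['q'].round(2),s['width'])
a=cv2.resize(a[170:320,230:430],None,fx=2,fy=2,interpolation=cv2.INTER_CUBIC);b=cv2.resize(b[130:280,200:430][:, :200],None,fx=2,fy=2,interpolation=cv2.INTER_CUBIC)
cv2.imwrite("pics/s3.png",cv2.hconcat([a,b]))
```

```text
[0.45967317 0.09363255 0.1150418 ] [-3.13408546e+00 -2.16634045e-01 -4.98777919e-04] [ 0.15 -0.02  2.15  0.    1.01  1.58] 0.9994785800514835
```

View pics/s3.png

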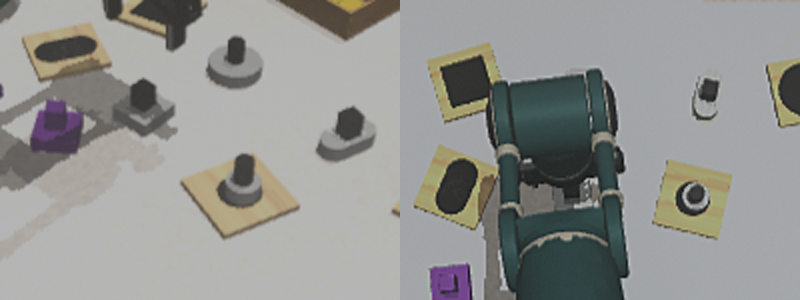

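Run:
```python
from fit import *
im=cv2.imread("pics/t3.png"); c=im[205:255,315:380]
cv2.imwrite("pics/c3.png",cv2.resize(c,None,fx=10,fy=10,interpolation=cv2.INTER_CUBIC))
for P in((.4545,-.0805,.008),(.4545,-.0805,.028),(.4545,-.0805,.058)): u=proj("top",P); print((u-[315,205])*10)
ims={"side":cv2.imread("pics/side3.png"),"top":im}
for v in(["top"],["side"]):
  r=fit(ims,np.array([.4545,-.081]),shape('r',.022,0),.03,.058,v,thr=85); print(v,r.x.round(4),r.fun)
```

```text
[308.32016119 239.0625848 ]
[312.05217    227.10554931]
[317.8211886  208.62210812]
['top'] [ 0.4537 -0.0833  0.1086] 0.12732026143790848
['side'] [ 0.4547 -0.0823 -0.2918] 0.22481617647058824
```

View pics/c3.png

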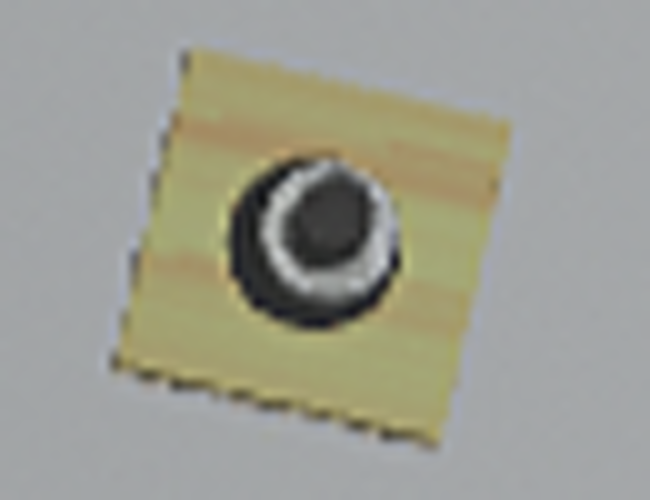

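Call:
play_rows(
  series=[
    {"translation":[0,0,0.03],"spin":0},
    {"translation":[0,0,0.03],"spin":0},
    {"translation":[0,0,0.018],"spin":0},
    {"translation":[0,0,0.01],"spin":0},
    {"translation":[0,0,0],"spin":0},
  ],
)

```text
time: 8.1
tool_pos: [0.4583, 0.0934, 0.0255]
tcp_rot: [3.134, 0.217, -0.005]
wrist_force: [-0.3, 0.8, 0.4]
width: 0.997
```

Call:
play_rows(
  series=[
    {"translation":[0,0,0],"spin":0},
    {"translation":[0,0,0],"spin":0},
    {"translation":[0,0,0],"spin":0},
    {"translation":[0,0,0],"spin":0},
    {"translation":[0,0,0],"spin":0},
  ],
  jaw=-1,
)

```text
time: 8.6
tool_pos: [0.4606, 0.0941, 0.0278]
tcp_rot: [-3.134, -0.219, -0.003]
wrist_force: [1.9, -0.4, 7.8]
width: 0.241
```

Call:
play_rows(
  series=[
    {"translation":[0,0,0],"spin":0},
    {"translation":[0,0,0],"spin":0},
    {"translation":[0,0,0],"spin":0},
  ],
)

```text
time: 8.9
tool_pos: [0.4606, 0.0941, 0.0278]
tcp_rot: [-3.134, -0.219, -0.003]
wrist_force: [-0.7, 1.0, 5.2]
width: 0.239
```

Call:
play_rows(
  series=[
    {"translation":[0,0,-0.015],"spin":0},
    {"translation":[0,0,-0.03],"spin":0},
    {"translation":[0,0,-0.03],"spin":0},
    {"translation":[0.02,-0.015,0],"spin":0},
    {"translation":[0.03,-0.022,0],"spin":0},
  ],
)

```text
time: 9.4
tool_pos: [0.5032, 0.1369, 0.1021]
tcp_rot: [3.133, 0.217, -0.001]
wrist_force: [0.6, 0.3, -3.9]
width: 0.241
```

Call:
play_rows(
  series=[
    {"translation":[0.033,-0.024,0],"spin":0},
    {"translation":[0.033,-0.024,0],"spin":0},
    {"translation":[0.033,-0.024,0],"spin":0},
    {"translation":[0.0226,-0.0166,0],"spin":0},
    {"translation":[0.011,-0.009,0],"spin":0},
  ],
)

```text
time: 9.9
tool_pos: [0.6224, 0.2541, 0.1003]
tcp_rot: [3.134, 0.221, -0.002]
wrist_force: [0.7, -0.0, -3.7]
width: 0.241
```

Call:
play_rows(
  series=[
    {"translation":[0,0,0],"spin":-0.7},
    {"translation":[0,0,0],"spin":-0.7},
    {"translation":[0,0,0],"spin":-0.6},
    {"translation":[0,0,0],"spin":0},
    {"translation":[0,0,0],"spin":0},
  ],
)

```text
time: 10.4
tool_pos: [0.6207, 0.252, 0.1009]
tcp_rot: [3.103, 0.489, -0.003]
wrist_force: [-0.4, 0.4, -3.9]
width: 0.24
```

Run:
```python
from workcell import bot
s=bot.read_state();r=s['tcp_rot'];import math
print(s['tool_pos'],2*math.degrees(math.atan(r[1]/r[0])),s['q'].round(2),s['width'],s['wrist_force'])
```

```text
[0.62066569 0.25199392 0.10092434] 17.923973604893348 [ 0.35  0.36  1.73 -0.    1.05  1.61] 0.23971709861720444 [-0.36642832  0.37345358 -3.93480021]
```

Call:
play_rows(
  series=[
    {"translation":[0.002,0.0005,0.02],"spin":0},
    {"translation":[0,0,0.025],"spin":0},
    {"translation":[0,0,0.012],"spin":0},
    {"translation":[0,0,0.005],"spin":0},
    {"translation":[0,0,0],"spin":0},
  ],
)

```text
time: 10.9
tool_pos: [0.623, 0.2524, 0.0389]
tcp_rot: [3.103, 0.491, -0.003]
wrist_force: [-0.4, 0.3, -3.7]
width: 0.242
```

Call:
play_rows(
  series=[
    {"translation":[0,0,0.001],"spin":0},
    {"translation":[0,0,0.001],"spin":0},
    {"translation":[0,0,0.001],"spin":0},
    {"translation":[0,0,0],"spin":0},
  ],
)

```text
time: 11.3
tool_pos: [0.624, 0.2529, 0.0373]
tcp_rot: [-3.103, -0.492, -0.001]
wrist_force: [0.2, -0.4, -2.7]
width: 0.241
```

Call:
play_rows(
  series=[
    {"translation":[0,0,0.001],"spin":0},
    {"translation":[0,0,0.001],"spin":0},
    {"translation":[0,0,0],"spin":0},
  ],
)

```text
time: 11.6
tool_pos: [0.624, 0.2528, 0.0359]
tcp_rot: [-3.103, -0.492, -0.001]
wrist_force: [-2.7, -1.3, 3.5]
width: 0.239
```

Call:
play_rows(
  series=[
    {"translation":[0,0,0.0005],"spin":0},
    {"translation":[0,0,0],"spin":0},
  ],
)

```text
time: 11.8
tool_pos: [0.624, 0.2528, 0.0359]
tcp_rot: [-3.103, -0.491, -0.001]
wrist_force: [-2.6, -1.8, 6.7]
width: 0.241
```

Call:
play_rows(
  series=[
    {"translation":[0,0,-0.001],"spin":0},
    {"translation":[0,0,0],"spin":0},
    {"translation":[0,0,0],"spin":0},
    {"translation":[0,0,0],"spin":0},
    {"translation":[0,0,0],"spin":0},
  ],
  jaw=1,
)

```text
time: 12.3
tool_pos: [0.6237, 0.2527, 0.0351]
tcp_rot: [-3.103, -0.491, 0.0]
wrist_force: [-0.1, -0.9, 0.8]
width: 1.002
```

Call:
play_rows(
  series=[
    {"translation":[0,0,-0.01],"spin":0},
    {"translation":[0,0,-0.03],"spin":0},
    {"translation":[0,0,-0.04],"spin":0},
    {"translation":[0,0,0],"spin":0.9},
    {"translation":[0,0,0],"spin":0.9},
  ],
)

```text
time: 12.8
tool_pos: [0.6256, 0.2534, 0.119]
tcp_rot: [-3.131, -0.242, -0.008]
wrist_force: [0.2, -0.4, -0.4]
width: 1.002
```

Call:
play_rows(
  series=[
    {"translation":[0,0,0],"spin":0.9},
    {"translation":[0,0,0],"spin":0.9},
    {"translation":[-0.004,0.04,0],"spin":0},
    {"translation":[-0.004,0.04,0],"spin":0},
    {"translation":[-0.004,0.04,0],"spin":0},
  ],
)

```text
time: 13.3
tool_pos: [0.6117, 0.1319, 0.1161]
tcp_rot: [-3.142, -0.002, -0.002]
wrist_force: [0.4, 0.0, 0.0]
width: 1.0
```

Call:
play_rows(
  series=[
    {"translation":[-0.004,0.03,0],"spin":0},
    {"translation":[-0.0005,0.016,0],"spin":0},
    {"translation":[0,0,0],"spin":0},
    {"translation":[0,0,0],"spin":0},
  ],
)

```text
time: 13.7
tool_pos: [0.6077, 0.0873, 0.1158]
tcp_rot: [-3.141, 0.001, -0.001]
wrist_force: [0.1, 0.1, -0.7]
width: 1.004
```

Run:
```python
from workcell import bot
s=bot.read_state();r=s['tcp_rot'];import math,cv2
print(s['tool_pos'],2*math.degrees(math.atan(r[1]/r[0])),s['q'].round(2),s['width'],s['wrist_force'])
b=bot.read_camera("top"); a=bot.read_camera("side")
b=cv2.resize(b[140:240,190:290],(380,380),interpolation=cv2.INTER_CUBIC); a=cv2.resize(a[130:240,270:380],(380,380),interpolation=cv2.INTER_CUBIC)
cv2.imwrite("pics/s4.png",cv2.hconcat([a,b]))
```

```text
[0.6077483  0.08727903 0.11580333] -0.03572964657201668 [0.1  0.24 1.85 0.   1.04 1.67] 1.004012434603186 [ 0.09025503  0.09411106 -0.65862885]
```

View pics/s4.png

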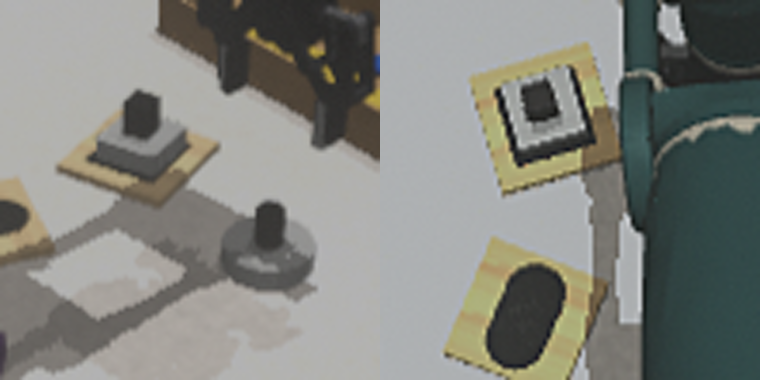

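Call:
play_rows(
  series=[
    {"translation":[-0.0005,0,0.03],"spin":0},
    {"translation":[0,0,0.03],"spin":0},
    {"translation":[0,0,0.018],"spin":0},
    {"translation":[0,0,0.01],"spin":0},
    {"translation":[0,0,0],"spin":0},
  ],
)

```text
time: 14.3
tool_pos: [0.6054, 0.0876, 0.0255]
tcp_rot: [3.141, 0.002, -0.005]
wrist_force: [0.1, 0.2, 0.5]
width: 0.997
```

Call:
play_rows(
  series=[
    {"translation":[0,0,0],"spin":0},
    {"translation":[0,0,0],"spin":0},
    {"translation":[0,0,0],"spin":0},
    {"translation":[0,0,0],"spin":0},
    {"translation":[0,0,0],"spin":0},
  ],
  jaw=-1,
)

```text
time: 14.8
tool_pos: [0.6076, 0.0869, 0.0286]
tcp_rot: [-3.141, 0.0, -0.003]
wrist_force: [-0.4, 0.8, 6.2]
width: 0.228
```

Call:
play_rows(
  series=[
    {"translation":[0,0,0],"spin":0},
    {"translation":[0,0,0],"spin":0},
    {"translation":[0,0,0],"spin":0},
  ],
)

```text
time: 15.1
tool_pos: [0.6076, 0.0869, 0.0286]
tcp_rot: [-3.141, 0.0, -0.003]
wrist_force: [-0.8, 1.0, 5.3]
width: 0.229
```

Call:
play_rows(
  series=[
    {"translation":[0,0,-0.015],"spin":0},
    {"translation":[0,0,-0.03],"spin":0},
    {"translation":[0,0,-0.03],"spin":0},
    {"translation":[0,0,-0.01],"spin":0},
    {"translation":[0,0.0214,0],"spin":0},
  ],
)

```text
time: 15.6
tool_pos: [0.6083, 0.0671, 0.1149]
tcp_rot: [-3.14, -0.003, -0.007]
wrist_force: [0.2, -1.1, -3.3]
width: 0.226
```

Call:
play_rows(
  series=[
    {"translation":[0.002,0.035,0],"spin":0},
    {"translation":[0.002,0.04,0],"spin":0},
    {"translation":[0.002,0.04,0],"spin":0},
    {"translation":[0.002,0.04,0],"spin":0},
    {"translation":[0.002,0.04,0],"spin":0},
  ],
)

```text
time: 16.1
tool_pos: [0.6155, -0.131, 0.1111]
tcp_rot: [-3.141, -0.0, 0.003]
wrist_force: [1.0, 0.1, -3.5]
width: 0.229
```

Call:
play_rows(
  series=[
    {"translation":[0.002,0.04,0],"spin":0},
    {"translation":[0.001,0.04,0],"spin":0},
    {"translation":[0,0.025,0],"spin":0},
    {"translation":[0,0.01,0],"spin":0},
    {"translation":[0,0,0],"spin":0},
  ],
)

```text
time: 16.6
tool_pos: [0.6188, -0.2457, 0.1112]
tcp_rot: [-3.141, 0.003, 0.003]
wrist_force: [0.0, 0.9, -3.3]
width: 0.229
```

Call:
play_rows(
  series=[
    {"translation":[0,0,0],"spin":0},
    {"translation":[0,0,0],"spin":0},
  ],
)

```text
time: 16.8
tool_pos: [0.6195, -0.243, 0.1118]
tcp_rot: [-3.141, -0.002, 0.001]
wrist_force: [0.6, 0.3, -4.2]
width: 0.236
```

Call:
play_rows(
  series=[
    {"translation":[0.0005,0.001,0.025],"spin":0},
    {"translation":[0,0,0.03],"spin":0},
    {"translation":[0,0,0.013],"spin":0},
    {"translation":[0,0,0.004],"spin":0},
    {"translation":[0,0,0],"spin":0},
  ],
)

```text
time: 17.3
tool_pos: [0.6201, -0.2449, 0.0399]
tcp_rot: [-3.141, -0.002, 0.002]
wrist_force: [0.0, -0.2, -3.9]
width: 0.229
```

Call:
play_rows(
  series=[
    {"translation":[0,0,0.001],"spin":0},
    {"translation":[0,0,0.001],"spin":0},
    {"translation":[0,0,0],"spin":0},
    {"translation":[0,0,0],"spin":0},
  ],
)

```text
time: 17.7
tool_pos: [0.6207, -0.246, 0.0391]
tcp_rot: [3.141, -0.0, 0.002]
wrist_force: [0.1, 0.7, -3.1]
width: 0.23
```

Call:
play_rows(
  series=[
    {"translation":[0,0,0.001],"spin":0},
    {"translation":[0,0,0.001],"spin":0},
    {"translation":[0,0,0],"spin":0},
    {"translation":[0,0,0],"spin":0},
  ],
)

```text
time: 18.1
tool_pos: [0.6203, -0.2458, 0.0366]
tcp_rot: [3.141, 0.0, 0.0]
wrist_force: [-0.7, -0.6, -0.0]
width: 0.228
```

Call:
play_rows(
  series=[
    {"translation":[0,0,0.0005],"spin":0},
    {"translation":[0,0,0.0005],"spin":0},
    {"translation":[0,0,0],"spin":0},
  ],
)

```text
time: 18.4
tool_pos: [0.6203, -0.2459, 0.0366]
tcp_rot: [3.141, 0.0, 0.0]
wrist_force: [-4.2, 0.9, 6.4]
width: 0.232
```

Call:
play_rows(
  series=[
    {"translation":[0,0,-0.001],"spin":0},
    {"translation":[0,0,0],"spin":0},
    {"translation":[0,0,0],"spin":0},
    {"translation":[0,0,0],"spin":0},
    {"translation":[0,0,0],"spin":0},
  ],
  jaw=1,
)

```text
time: 18.9
tool_pos: [0.6203, -0.2456, 0.0362]
tcp_rot: [-3.142, -0.0, 0.0]
wrist_force: [0.7, -0.1, -1.1]
width: 0.995
```

Call:
play_rows(
  series=[
    {"translation":[0,0,-0.01],"spin":0},
    {"translation":[0,0,-0.03],"spin":0},
    {"translation":[0,0,-0.04],"spin":0},
    {"translation":[-0.0035,-0.03,0],"spin":0},
    {"translation":[-0.003,-0.04,0],"spin":0},
  ],
)

```text
time: 19.4
tool_pos: [0.6158, -0.1773, 0.1199]
tcp_rot: [3.139, -0.005, 0.009]
wrist_force: [-1.0, 0.9, 0.2]
width: 0.996
```

Call:
play_rows(
  series=[
    {"translation":[-0.004,-0.04,0],"spin":0},
    {"translation":[-0.003,-0.0345,0],"spin":0},
    {"translation":[0,0,0],"spin":0.8},
    {"translation":[0,0,0],"spin":0.8},
    {"translation":[0,0,0],"spin":0.8},
  ],
)

```text
time: 19.9
tool_pos: [0.607, -0.1005, 0.1173]
tcp_rot: [3.124, -0.331, 0.002]
wrist_force: [0.6, -0.6, -0.5]
width: 0.999
```

Call:
play_rows(
  series=[
    {"translation":[0,0,0],"spin":0},
    {"translation":[0,0,0],"spin":0},
  ],
)

```text
time: 20.1
tool_pos: [0.6069, -0.1012, 0.1169]
tcp_rot: [3.125, -0.326, 0.001]
wrist_force: [-0.7, 0.3, -0.2]
width: 0.998
```

Run:
```python
from workcell import bot
s=bot.read_state();r=s['tcp_rot'];import math,cv2
print(s['tool_pos'],2*math.degrees(math.atan(r[1]/r[0])),s['q'].round(2),s['width'],s['wrist_force'])
b=bot.read_camera("top"); a=bot.read_camera("side")
b=cv2.resize(b[140:230,350:440],(380,380),interpolation=cv2.INTER_CUBIC); a=cv2.resize(a[190:300,390:500],(380,380),interpolation=cv2.INTER_CUBIC)
cv2.imwrite("pics/s5.png",cv2.hconcat([a,b]))
```

```text
[ 0.60694532 -0.10121137  0.1168762 ] -11.902408931499306 [-0.21  0.25  1.85  0.    1.05  1.57] 0.9984706837635119 [-0.68014863  0.28915905 -0.16442133]
```

View pics/s5.png

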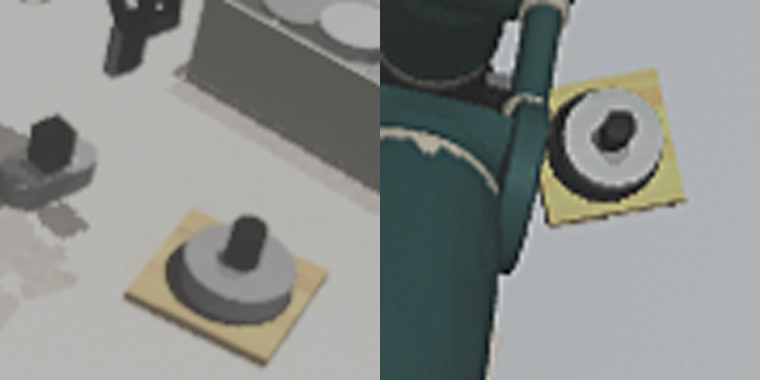

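The large round die stands on its inlay, maybe a few mm toward −y; I'll measure that at the end. Next is the oblong.

Call:
play_rows(
  series=[
    {"translation":[0,0,0.03],"spin":0},
    {"translation":[0,0,0.03],"spin":0},
    {"translation":[0,0,0.018],"spin":0},
    {"translation":[0,0,0.011],"spin":0},
    {"translation":[0,0,0],"spin":0},
  ],
)

```text
time: 20.7
tool_pos: [0.6052, -0.101, 0.0254]
tcp_rot: [-3.124, 0.328, 0.006]
wrist_force: [0.5, -0.8, -0.4]
width: 0.999
```

Call:
play_rows(
  series=[
    {"translation":[0,0,0],"spin":0},
    {"translation":[0,0,0],"spin":0},
    {"translation":[0,0,0],"spin":0},
    {"translation":[0,0,0],"spin":0},
    {"translation":[0,0,0],"spin":0},
  ],
  jaw=-1,
)

```text
time: 21.2
tool_pos: [0.6076, -0.1012, 0.0284]
tcp_rot: [3.124, -0.328, 0.003]
wrist_force: [-0.0, 0.4, 3.6]
width: 0.241
```

Call:
play_rows(
  series=[
    {"translation":[0,0,0],"spin":0},
    {"translation":[0,0,0],"spin":0},
    {"translation":[0,0,0],"spin":0},
  ],
)

```text
time: 21.5
tool_pos: [0.6076, -0.1012, 0.0284]
tcp_rot: [3.124, -0.328, 0.003]
wrist_force: [0.3, 1.5, 6.2]
width: 0.24
```

Call:
play_rows(
  series=[
    {"translation":[0,0,-0.015],"spin":0},
    {"translation":[0,0,-0.03],"spin":0},
    {"translation":[0,0,-0.03],"spin":0},
    {"translation":[-0.0097,-0.0147,-0.005],"spin":0},
    {"translation":[-0.0194,-0.0295,0],"spin":0},
  ],
)

```text
time: 22.0
tool_pos: [0.589, -0.0527, 0.1092]
tcp_rot: [3.123, -0.333, 0.007]
wrist_force: [0.3, 1.0, -3.9]
width: 0.241
```

Call:
play_rows(
  series=[
    {"translation":[-0.0194,-0.0295,0],"spin":0},
    {"translation":[-0.0194,-0.0295,0],"spin":0},
    {"translation":[-0.0194,-0.0295,0],"spin":0},
    {"translation":[-0.0194,-0.0295,0],"spin":0},
    {"translation":[-0.0194,-0.0295,0],"spin":0},
  ],
)

```text
time: 22.5
tool_pos: [0.5205, 0.1142, 0.1059]
tcp_rot: [3.124, -0.328, -0.005]
wrist_force: [-0.2, 0.7, -2.8]
width: 0.242
```

Call:
play_rows(
  series=[
    {"translation":[-0.0194,-0.0295,0],"spin":0},
    {"translation":[-0.0194,-0.0295,0],"spin":0},
    {"translation":[-0.0194,-0.0295,0],"spin":0},
    {"translation":[-0.0194,-0.0295,0],"spin":0},
    {"translation":[-0.0097,-0.0145,0],"spin":0},
  ],
)

```text
time: 23.0
tool_pos: [0.4621, 0.2624, 0.106]
tcp_rot: [3.124, -0.325, -0.005]
wrist_force: [0.1, -0.6, -3.2]
width: 0.24
```

Call:
play_rows(
  series=[
    {"translation":[0,0,0],"spin":0.6},
    {"translation":[0,0,0],"spin":0.6},
    {"translation":[0,0,0],"spin":0.6},
    {"translation":[0,0,0],"spin":0},
    {"translation":[0,0,0],"spin":0},
  ],
)

```text
time: 23.5
tool_pos: [0.464, 0.2602, 0.1064]
tcp_rot: [3.088, -0.57, -0.003]
wrist_force: [0.3, 0.5, -2.5]
width: 0.239
```

Run:
```python
from workcell import bot
s=bot.read_state();r=s['tcp_rot'];import math
print(s['tool_pos'],2*math.degrees(math.atan(r[1]/r[0])),s['q'].round(2),s['width'],s['wrist_force'])
```

```text
[0.46399775 0.26015426 0.10635364] -20.905842983839865 [0.46 0.11 2.03 0.   1.   2.4 ] 0.23881127953341744 [ 0.32004368  0.51883763 -2.48549216]
```

Call:
play_rows(
  series=[
    {"translation":[0.0015,-0.0005,0.02],"spin":0},
    {"translation":[0,0,0.03],"spin":0},
    {"translation":[0,0,0.013],"spin":0},
    {"translation":[0,0,0.004],"spin":0},
    {"translation":[0,0,0],"spin":0},
  ],
)

```text
time: 24.0
tool_pos: [0.4664, 0.26, 0.0397]
tcp_rot: [3.088, -0.572, -0.002]
wrist_force: [-0.2, 0.5, -2.5]
width: 0.239
```

Call:
play_rows(
  series=[
    {"translation":[0,0,0.001],"spin":0},
    {"translation":[0,0,0.001],"spin":0},
    {"translation":[0,0,0],"spin":0},
    {"translation":[0,0,0],"spin":0},
  ],
)

```text
time: 24.4
tool_pos: [0.4674, 0.2604, 0.039]
tcp_rot: [-3.088, 0.572, -0.001]
wrist_force: [-0.0, -0.2, -3.0]
width: 0.241
```

Call:
play_rows(
  series=[
    {"translation":[0,0,0.001],"spin":0},
    {"translation":[0,0,0.001],"spin":0},
    {"translation":[0,0,0],"spin":0},
    {"translation":[0,0,0],"spin":0},
  ],
)

```text
time: 24.8
tool_pos: [0.4671, 0.2603, 0.0364]
tcp_rot: [-3.089, 0.572, -0.0]
wrist_force: [0.7, 0.1, -1.8]
width: 0.242
```

Call:
play_rows(
  series=[
    {"translation":[0,0,0.0005],"spin":0},
    {"translation":[0,0,0.0005],"spin":0},
    {"translation":[0,0,0],"spin":0},
  ],
)

```text
time: 25.1
tool_pos: [0.4671, 0.2604, 0.0364]
tcp_rot: [-3.089, 0.572, -0.0]
wrist_force: [-3.5, 0.3, 6.7]
width: 0.243
```

Call:
play_rows(
  series=[
    {"translation":[0,0,-0.001],"spin":0},
    {"translation":[0,0,0],"spin":0},
    {"translation":[0,0,0],"spin":0},
    {"translation":[0,0,0],"spin":0},
    {"translation":[0,0,0],"spin":0},
  ],
  jaw=1,
)

```text
time: 25.6
tool_pos: [0.467, 0.2602, 0.0362]
tcp_rot: [3.089, -0.572, -0.0]
wrist_force: [-0.2, -0.0, -0.5]
width: 1.002
```

Call:
play_rows(
  series=[
    {"translation":[0,0,-0.01],"spin":0},
    {"translation":[0,0,-0.03],"spin":0},
    {"translation":[0,0,-0.04],"spin":0},
    {"translation":[0,0,-0.04],"spin":0},
    {"translation":[0,0,-0.04],"spin":0},
  ],
)

```text
time: 26.1
tool_pos: [0.4668, 0.2601, 0.1985]
tcp_rot: [-3.089, 0.572, -0.001]
wrist_force: [1.1, 0.3, -0.3]
width: 1.0
```

Call:
play_rows(
  series=[
    {"translation":[0.005,0.041,0],"spin":0},
    {"translation":[0.005,0.041,0],"spin":0},
    {"translation":[0.005,0.041,0],"spin":0},
    {"translation":[0.005,0.041,0],"spin":0},
    {"translation":[0.005,0.041,0],"spin":0},
  ],
)

```text
time: 26.6
tool_pos: [0.4163, 0.0586, 0.1971]
tcp_rot: [-3.089, 0.571, -0.002]
wrist_force: [0.3, -0.8, 0.5]
width: 0.999
```

Call:
play_rows(
  series=[
    {"translation":[0.005,0.041,0],"spin":0},
    {"translation":[0.005,0.041,0],"spin":0},
    {"translation":[0.005,0.041,0],"spin":0},
    {"translation":[0.005,0.041,0],"spin":0},
    {"translation":[0.005,0.041,0],"spin":0},
  ],
)

```text
time: 27.1
tool_pos: [0.3662, -0.142, 0.1973]
tcp_rot: [3.089, -0.572, 0.003]
wrist_force: [0.3, -0.4, 0.5]
width: 1.002
```

Call:
play_rows(
  series=[
    {"translation":[0.005,0.041,0],"spin":0},
    {"translation":[0.005,0.041,0],"spin":0},
    {"translation":[0.005,0.041,0],"spin":0},
    {"translation":[0.005,0.041,0],"spin":0},
    {"translation":[0.005,0.041,0],"spin":0},
  ],
)

```text
time: 27.6
tool_pos: [0.3159, -0.3426, 0.1972]
tcp_rot: [3.088, -0.573, 0.002]
wrist_force: [1.1, -0.8, 0.5]
width: 1.001
```

Call:
play_rows(
  series=[
    {"translation":[0.005,0.041,0],"spin":0},
    {"translation":[0.005,0.041,0],"spin":0},
    {"translation":[0.005,0.041,0],"spin":0},
    {"translation":[0.005,0.041,0],"spin":0},
    {"translation":[0.005,0.041,0],"spin":0},
  ],
)

```text
time: 28.1
tool_pos: [0.2658, -0.5429, 0.1971]
tcp_rot: [3.088, -0.573, 0.001]
wrist_force: [0.1, 0.1, 0.1]
width: 0.998
```

Run:
```python
from workcell import bot
import cv2,numpy as np
b=bot.read_camera("top"); a=bot.read_camera("side")
cv2.imwrite("pics/t6.png",b);cv2.imwrite("pics/side6.png",a)
o=[cv2.resize(b[y-28:y+28,x-28:x+28],(350,280) if 0 else (290,290),interpolation=cv2.INTER_CUBIC) for x,y in((234,170),(403,172),(229,221),(346,228))]
cv2.imwrite("pics/s6.png",cv2.vconcat([cv2.hconcat(o[:2]),cv2.hconcat(o[2:])]))
from fit import *
ims={"top":b,"side":a}
for nm,k,c,y in(("sq",'s',(.6222,.2508),18),("LR",'r',(.6195,-.2452),0),("ob",'s',(.466,.2595),-21),("SR",'r',(.4542,-.0806),0)):
  for v in(["top"],["side"]):
    r=fit(ims,np.array(c),shape(k,.022,0),.03,.058,v,thr=80 if v==["top"] else 90,yaw0=np.radians(y),pad=5); print(nm,v,r.x[:2].round(4),"off mm",((r.x[:2]-c)*1000).round(1),np.degrees(r.x[2]).round(),r.fun.round(2))
```

```text
sq ['top'] [0.6238 0.2502] off mm [ 1.6 -0.6] 18.0 0.16
sq ['side'] [0.6252 0.251 ] off mm [3.  0.2] 34.0 0.14
LR ['top'] [ 0.6192 -0.2473] off mm [-0.3 -2.1] 20.0 0.19
LR ['side'] [ 0.6201 -0.2471] off mm [ 0.6 -1.9] 7.0 0.24
ob ['top'] [0.4673 0.2577] off mm [ 1.3 -1.8] -23.0 0.14
ob ['side'] [0.468  0.2589] off mm [ 2.  -0.6] -31.0 0.17
SR ['top'] [ 0.453  -0.0832] off mm [-1.2 -2.6] 21.0 0.13
SR ['side'] [ 0.4549 -0.0822] off mm [ 0.7 -1.6] 10.0 0.31
```

View pics/s6.png

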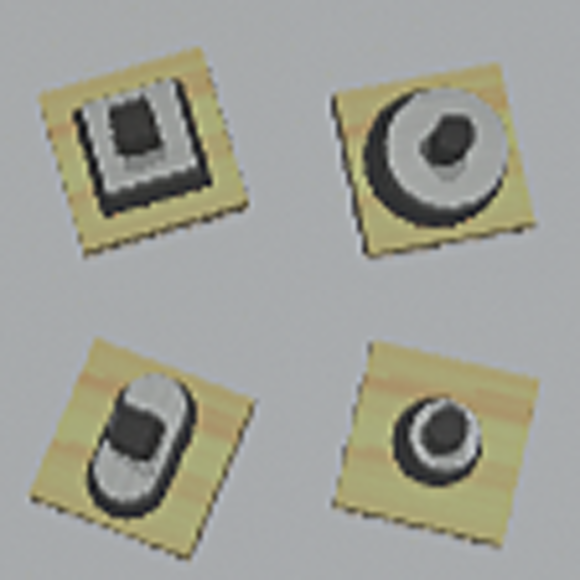

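All four dies stand on their inlays, lined up, with offsets of about 2–5 mm against the 10 mm allowed. The gripper is open and clear, so I'm handing in.

```bash
python3 -c "
from workcell import bot
print(bot.finish_job())
import cv2,numpy as np
a=cv2.imread('pics/top0.png').astype(int);b=cv2.imread('pics/t6.png').astype(int)
for n,(x,y) in dict(tin=(490,211),bowl=(166,229)).items(): print(n,np.abs(a-b)[y-28:y+28,x-28:x+28].mean())"
```

```text
the job is handed in; nothing more can be done
None
tin 3.1861181972789114
bowl 2.7103528911564627
```

All four dies are standing on their matching pads, and I handed the job in at about 28 s of the 96 s allowed. `finish_job` reports no verdict.

I gripped each die by its shank and lowered it until the wrist force showed contact. Then I released it and moved the arm clear with the gripper open.

| Die | Offset from pad centre, shank fit (top camera) | Turn |
|---|---|---|
| Square | about 2 mm | 18°, same as its inlay |
| Large round | about 2 mm | – |
| Oblong | about 2 mm | −23° against the inlay's −21° |
| Small round | about 3 mm | – |

- **Disagreement in position:** the disc outline of the large round die suggests nearer 4–5 mm, and an earlier reading of the small round die did the same. Both are still inside the 10 mm limit. The side camera agrees with the top one to within about 2 mm.
- **Unreliable turn readings:** the side camera's fits for the square shanks read 34° and −31°. I discounted them because the bodies visibly line up with their inlays in the top picture.
- **Tin and bowl:** comparing the first and last top pictures shows no significant change at either one. I ran this comparison after handing in. The arm never went near the look-alikes.

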